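# Pack two flat sample mounts and snap the case shut

### The job

Pick the oblong sample cassette and the round sample disc out of the clutter and lay each flat in the bay of its own shape in the open wooden case. Then, with both in, swing the case's lid down and press its front edge until the catches snap and it is fully shut, without going on to crush it. Leave the square mount and everything else on the table where they are.

Things in the scene. Friction and masses are not known exactly. Their poses are not given: they have to be found in the camera images.
- cassette_center (a point): centre (half-way up) of the oblong sample cassette: a white plastic plate with rounded edges, 46 (its x) by 28 (its y) by 7 mm thick, with a row of eight grey slots across it; lies flat on the table, z up
- disc_center (a point): centre (half-way up) of the round sample disc: a white plastic disc 36 mm across and 7 mm thick with a grey round window; lies flat, z up
- square_center (a point): centre (half-way up) of the square mount, 34 x 34 x 7 mm, white with five grey slots: not wanted in the case, stays on the table
- case: wooden case, 139 (its x) by 209 (its y) mm, fixed; origin at the centre of its underside, x points from its front to its hinge side. Inside 118 x 192 mm, inner floor at z = 3 mm, walls 24 mm high (39 mm with the lid shut). On its floor two black rubber inserts 15 mm thick lie side by side, a bay on each, centred at x = -10, y = +48 and -48 mm; which is on which side varies
- oblong_bay (a point): centre of the floor of the oblong bay: a pocket 44 (x) by 62 (y) mm on a black rubber insert, inside a grey rim 4 mm wide and 3 mm high; its floor lies 18 mm above the table; x and y as the case's
- round_bay (a point): centre of the floor of the round bay: a round pocket 52 mm across on the other black insert, inside a grey rim 4 mm wide and 3 mm high; its floor lies 18 mm above the table
- case_lid (a joint): angle of the case lid, rad: 0 fully shut, 1.92 fully open, 1.57 upright. Its hinge is stiff, so the lid stays where it is left. From about 0.07 down to 0 the two steel strike tabs on its front edge have to snap over sprung steel balls on the front of the case: pushed at the front edge it takes some 8 to 12 N to pass them, after which it gives way, meets a firm stop and stays shut
- case_hinge (a point): middle of the lid's hinge line, on the case at x = +68 mm, z = 24 mm; the hinge axis is its y. The lid is a shallow cover 133 mm from hinge to front edge and 208 mm wide, its outer (top) face 15 mm off the plane through the hinge line
- lid_edge (a point): point on the lid's outer face, mid-width, 130 mm from the hinge line and so 3 mm from the front edge; its z is the outward normal of that face (up when shut), its x points to the hinge
- vial_a_center (a point): centre (half-way up) of a bystander: upright sample vial, 23 mm across, 54 mm high, beside the cassette
- vial_b_center (a point): centre (half-way up) of a bystander: upright sample vial, 23 mm across, 54 mm high, beside the disc
- find_a_center (a point): centre (half-way up) of a bystander: brown find fragment, 22 x 33 x 18 mm, beside the cassette
- find_b_center (a point): centre (half-way up) of a bystander: pale find fragment, 23 x 32 x 19 mm, beside the disc
- blade_pack_center (a point): centre (half-way up) of a bystander: blue and red card pack of blades, 26 (x) by 68 (y) by 9 mm, lying by the square mount
- glue_bottle_center (a point): centre (half-way up) of a bystander: upright glue bottle with a yellow nozzle, 35 x 48 x 176 mm
Not all that is in view belongs to the job. Leave any pink look-alike of the part that bears oblong_bay alone.

How it is judged:
By the outcome, as a careful person would: the job done as asked, in the order asked, and still so for the second after the job is handed in, with the robot touching nothing.
It also fails if it takes over 72 s, if anything falls off the work surface, if the arm or the gripper's body presses on something with over 40 N, if the wrist force passes 120 N, or if a joint passes its speed limit or range.

### The arm

A 6-joint arm with a two-finger parallel gripper is mounted at the origin on the work surface; the furniture and walls round the work are solid. World frame = base frame: x ahead of the robot, y to its left, z up, the work surface at z = 0. Lengths are in mm, angles in rad, forces in N, time in s.
With the tool pointing down it reaches from about 350 to 975 mm from the base axis. Payload 7.1 kg.
Tool frame: the origin (TCP) lies midway between the tips of the shut fingers; the grasp point (between the pads) lies 19 mm behind it (ctrl.grasp_offset is the distance from the TCP to the grasp point, in mm); z points along the fingers, y is the line along which they close (so a half turn about z gives the same grasp; the last joint's range is limited). The gripper opens to 88 mm and grips with 3 to 60 N. Pads are 20 mm wide; open, the fingers measure 115 mm over their backs; the gripper's body (75 mm by 178 mm) begins 61 mm behind the grasp point.
Start: joints at [-1.303, 0.423, 1.63, -0, 1.089, -0.019], TCP at [176.821, -599.449, 222.675] pointing down, gripper open.
Joint ranges: [-3, 3], [-0.9, 2.11], [0.09, 2.58], [-1.31, 4.45], [0.11, 2.69], [-2.54, 2.54]. Speed limits (rad/s): [2.39, 2.39, 3.01, 3.14, 3.14, 3.14].

### API

Orientations are given as a rotation vector (axis times angle).
In Python, from workcell import ctrl gives the robot as it stands. The module is installed in compiled form; this text tells all that it offers.
- The arm moves only by the tool servo_tool, never from a script. Its argument "rows" is a list of rows, each a list of 7 numbers: the turn, a rotation vector about the tool's x, y, z as a fraction of full scale, then the shift along the tool's x, y, z as a fraction of full scale, then the finger opening in mm, from 0 to 87.8. A call has 1 to 10 rows; each row is the pose to reach, as a shift and turn from the pose commanded when the call began, along the tool's axes at that moment; what a row does not reach only later rows make up. Full scale, the value 1, is 20 cm for a shift and 1.5 rad for a turn. A row lasts 1/8 s, in which the tool goes at most 62.5 mm and 10.7 degrees, less where a joint would pass 70% of its speed; a pose out of reach is approached as far as the arm can. A call with a number of a shift or a turn outside -1 to 1 is refused whole. A call with a gripper value outside its range is refused whole. The fingers move at their own pace and stop on an object; the grip force is fixed at half the most. Time passes only in rows, so rows that repeat a pose let the fingers close. It gives the time, the measured TCP pose, the force, the opening and the grip force at its end, in the units of the state.
- ctrl.get_obs(): the state, without advancing time (a new reading comes with each control period).
- ctrl.get_image(name): name is "scene" or "top"; returns (picture, depth): 384x512x3 uint8, red, green, blue; 384x512 float32, mm along the optical axis (not along the pixel's ray), 0 where there is no reading.
- ctrl.camera_info(name): a dict with "intrinsics" (3x3 intrinsics, pixels), "R" (3x3) and "t" (3): a world point X has camera coordinates R X + t. Camera axes: x right, y down, z forward; pixel columns grow to the right and rows downward; lengths in mm; the calibration is good to about 2 mm. A picture is of the moment at which its call begins. camera_info takes no time and is no camera call.
- ctrl.close_job(): hands the job in; it is judged then, once.
The state is a dict: "t": time; "qpos": joint angles; "qvel": joint speeds; "joint_torque": joint torques, N m; "ee_pos": TCP position; "orientation": TCP orientation; "ft_force": force on the tool from outside, world axes, zero at the start; "moment": the same for the moment, N m; "width": finger opening in mm; "grasp_force": force on a finger pad.
Only numpy, scipy, OpenCV 4.12 (cv2) and the standard library are available. Lean on these libraries where they do the work, as an engineer would, in place of code of your own. Each camera call takes 0.05 s, during which the arm holds its last target. There are 200 camera calls.

## Working session

There is one attempt and no reset: what is moved stays moved. The work goes in short steps, Python scripts to look and compute and a tool call to move; the robot and the scene stay as the last step left them, time stands still between calls to the robot, and variables do not carry over. Pictures are saved under pics/ and viewed, at most 10 in all, crops included, and the job is handed in when it is done.

Besides the shell and the picture viewer there is one more tool, called after "Request:" as name(argument=value, ...) on one line, values as JSON. servo_tool: Moves the arm, as the interface text tells. Its arguments: {"type":"object","properties":{"rows":{"type":"array","items":{"type":"array","items":{"type":"number"}}}},"required":["rows"]}

```bash
mkdir -p pics; cat > h.py <<'E'
from workcell import ctrl
import numpy as np, cv2
from scipy.spatial.transform import Rotation as Rn
def snap(n,f):
    im,d=ctrl.get_image(n); cv2.imwrite(f'pics/{f}.png',im[:,:,::-1]); np.savez(f'pics/{f}.npz',im=im,d=d); return im,d
def w(n,f,u,v,z=None):
    "pixel to world, by depth or at the given plane z"
    c=ctrl.camera_info(n);K=np.array(c["intrinsics"]);R=np.array(c["R"]);t=np.array(c["t"])
    r=np.linalg.solve(K,[u,v,1.]);o=-R.T@t;dr=R.T@r
    s=(z-o[2])/dr[2] if z is not None else float(np.load(f'pics/{f}.npz')['d'][int(round(v)),int(round(u))])
    return o+s*dr
def crop(f,g,x0,y0,x1,y1,k):
    im=cv2.imread(f'pics/{f}.png')[y0:y1,x0:x1]; cv2.imwrite(f'pics/{g}.png',cv2.resize(im,None,fx=k,fy=k,interpolation=cv2.INTER_CUBIC))
def st():
    o=ctrl.get_obs(); print({k:np.round(o[k],3) for k in('t','ee_pos','orientation','qpos','ft_force','width','grasp_force')})
E
python3 - <<'E'
from h import *
a,_=snap('top','t0'); b,_=snap('scene','s0'); st()
for n in('top','scene'):
    c=ctrl.camera_info(n);print(n,np.round(c['intrinsics'],1).tolist(),np.round(-np.array(c['R']).T@c['t'],1),np.round(c['R'],2).tolist())
print(ctrl.grasp_offset)
crop('t0','t0x',0,0,512,384,1.5625)
E
```

```text
{'t': np.float64(0.1), 'ee_pos': array([ 176.711, -598.968,  221.969]), 'orientation': array([-3.108, -0.449,  0.   ]), 'qpos': array([-1.303,  0.424,  1.631,  0.   ,  1.089, -0.019]), 'ft_force': array([-0.539,  0.768, -0.15 ]), 'width': np.float64(88.009), 'grasp_force': np.float64(0.0)}
top [[370.5, 0.0, 254.2], [0.0, 370.5, 193.8], [0.0, 0.0, 1.0]] [ 504.9  -28.3 1065.4] [[-0.03, -1.0, -0.02], [-1.0, 0.03, -0.06], [0.06, 0.01, -1.0]]
scene [[391.5, 0.0, 251.0], [0.0, 391.5, 195.2], [0.0, 0.0, 1.0]] [-142.4  592.3  606.2] [[-0.64, -0.76, 0.02], [-0.39, 0.31, -0.87], [0.66, -0.57, -0.49]]
18.700000000000003
```

View pics/t0x.png

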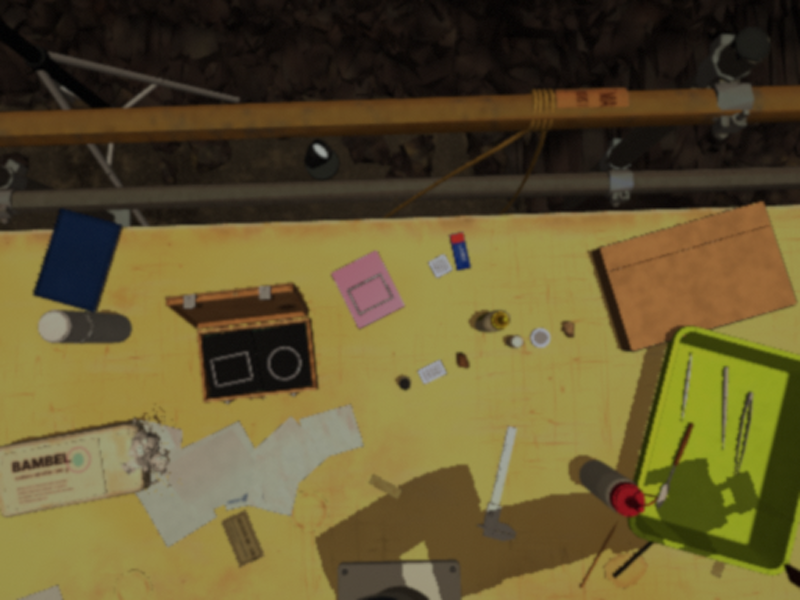

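View pics/s0.png

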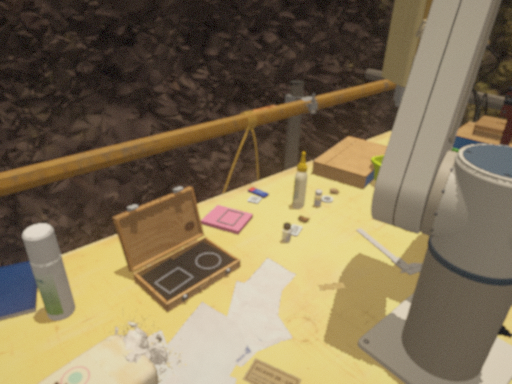

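The top view (×1.5625) shows the case at about (258,350), the oblong bay at (232,369) and the round bay at (284,363). The cassette is at (432,372), with a vial at (404,383) and a find at (462,360). The disc is at (540,338), with a vial at (515,341), a find at (569,328) and the glue bottle at (492,320). I'll enlarge these areas.

```bash
python3 - <<'E'
from h import *
a=cv2.imread('pics/t0.png')
p=a[175:265,100:225]; q=a[185:257,248:378]
r=lambda x:cv2.resize(x,None,fx=6,fy=6,interpolation=cv2.INTER_CUBIC)
cv2.imwrite('pics/c1.png',r(p)); cv2.imwrite('pics/c2.png',cv2.convertScaleAbs(r(q),alpha=1.2))
E
```

```text
(no output)
```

View pics/c1.png

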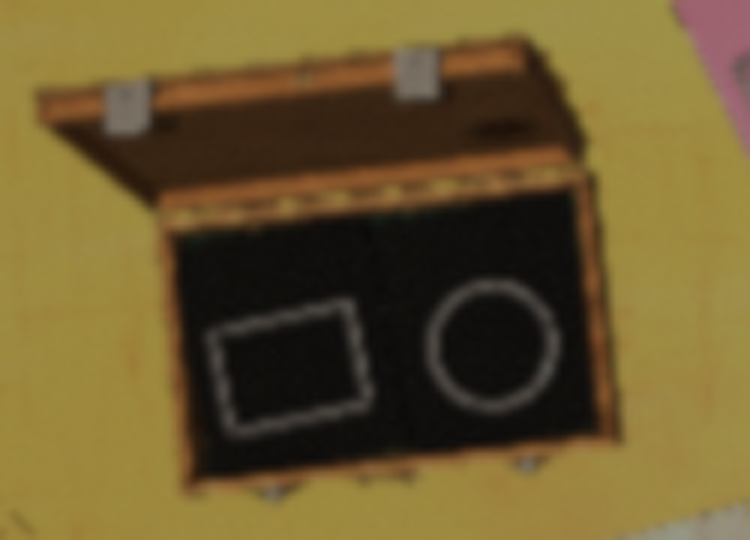

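View pics/c2.png

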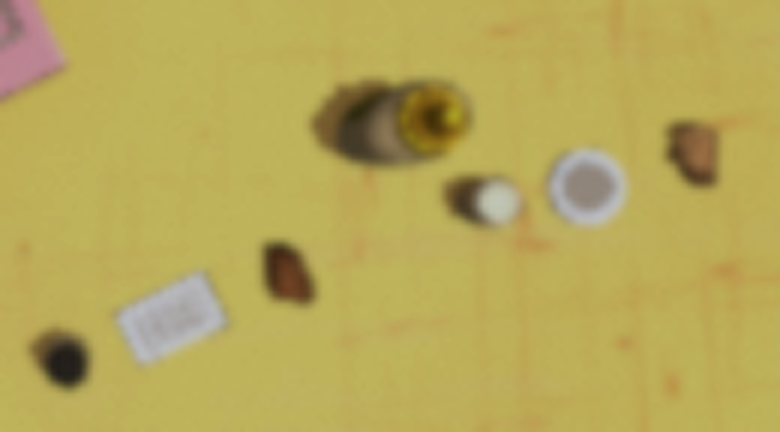

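The crops show these points:
- **Case:** oblong rim corners at c1 (208,330), (350,298), (372,405) and (232,436). The round rim is centred at (492,346).
- **Parts:** cassette corners at c2 (115,317), (207,270), (230,322) and (143,365). The disc is at (587,187).
- **Neighbours:** vial A at (65,360), find A at (288,273), vial B at (497,202), find B at (693,153).

```bash
python3 - <<'E'
from h import *
T=lambda u,v,z,o:w('top','t0',o[0]+(u+.5)/6-.5,o[1]+(v+.5)/6-.5,z)
A=(100,175);B=(248,185)
def P(n,x):print(n,np.round(x,1).tolist())
c=np.array([T(u,v,7,B) for u,v in[(115,317),(207,270),(230,322),(143,365)]]);P('cass',c.mean(0))
P('cass len,wid',[np.linalg.norm(c[1]-c[0]),np.linalg.norm(c[2]-c[1])])
ang=lambda d:np.degrees(np.arctan2(d[1],d[0]))
P('cass long axis deg',[ang(c[0]-c[1]),ang(c[3]-c[2])])
for n,u,v,z in[('disc',587,187,7),('disc_left',548,187,7),('disc_right',627,187,7),('findA',288,273,15),('vialA',65,360,54),('vialB',497,202,54),('findB',693,153,15),('glue',433,118,170)]:P(n,T(u,v,z,B))
b=np.array([T(u,v,21,A) for u,v in[(208,330),(350,298),(372,405),(232,436)]]);P('oblong',b.mean(0));P('edges',[ang(b[0]-b[1]),ang(b[3]-b[2]),ang(b[0]-b[3]),ang(b[1]-b[2])])
P('dim',[np.linalg.norm(b[0]-b[1]),np.linalg.norm(b[0]-b[3])])
P('round',T(492,346,21,A))
f=[T(188,490,24,A),T(618,440,24,A),T(592,170,24,A),T(160,210,24,A)]
for x in f:P('case',x)
P('case y deg',[ang(f[0]-f[1]),ang(f[3]-f[2]),ang(f[3]-f[0]),ang(f[2]-f[1])])
# depth cross-check
for n,u,v,o in[('cass',173,318,B),('disc',587,187,B),('oblong',290,367,A),('round',492,346,A),('lidedgeL',60,105,A),('lidedgeM',300,75,A),('lidedgeR',500,55,A)]:P(n+' depth',T(u,v,None,o))
E
```

```text
cass [443.0, -72.6, 7.0]
cass len,wid [48.9, 26.7]
cass long axis deg [115.3, 114.6]
disc [499.5, -270.0, 7.0]
disc_left [500.0, -251.6, 7.0]
disc_right [499.0, -288.9, 7.0]
findA [463.3, -126.6, 15.0]
vialA [428.5, -20.9, 54.0]
vialB [494.1, -218.4, 54.0]
findB [514.1, -318.5, 15.0]
glue [529.8, -172.4, 170.0]
oblong [459.1, 289.7, 21.0]
edges [101.0, 100.8, 12.3, 10.9]
dim [68.5, 51.0]
round [466.4, 194.6, 21.0]
case [403.5, 337.5, 24.0]
case [421.2, 135.7, 24.0]
case [547.5, 145.4, 24.0]
case [534.6, 349.7, 24.0]
case y deg [95.0, 93.6, 5.3, 4.4]
cass depth [443.2, -72.3, 6.0]
disc depth [499.5, -270.0, 7.3]
oblong depth [459.2, 290.2, 20.2]
round depth [466.2, 195.6, 16.1]
lidedgeL depth [575.7, 344.7, 151.6]
lidedgeM depth [584.9, 243.7, 154.7]
lidedgeR depth [591.1, 161.7, 150.4]
```

```bash
cat >> h.py <<'E'
def down(yawY):
    "tool pointing down with tool y at world angle yawY (deg)"
    y=np.array([np.cos(np.radians(yawY)),np.sin(np.radians(yawY)),0]);z=np.array([0,0,-1.]);return np.c_[np.cross(y,z),y,z]
def go(p,yaw,start=None):
    "row from the present (or given) pose to p,yaw; returns the scaled row, prints it"
    o=ctrl.get_obs();R0=Rn.from_rotvec(o['orientation']).as_matrix();p0=np.array(o['ee_pos'])
    if start: p0,R0=np.array(start[0],float),down(start[1])
    r=Rn.from_matrix(R0.T@down(yaw)).as_rotvec()/1.5;s=R0.T@(np.array(p)-p0)/200
    m=max(1,abs(np.r_[r,s]).max());print('row',np.round(np.r_[r,s]/m,4).tolist(),'of',round(m,2))
E
python3 - <<'E'
from h import *
go((443,-72.6,120),25)
p0=np.array([176.8,-599.4,222.7]);p1=np.array([443,-72.6,120])
ps=[p0+(p1-p0)*k/3 for k in range(4)];ys=[-73.6,-40.7,-7.9,25]
for k in range(3): go(ps[k+1],ys[k+1],(ps[k],ys[k]))
E
```

```text
row [-0.0003, -0.0004, -0.5342, 0.9416, -1.0, 0.2389] of 2.15
row [0.0, 0.0, -0.3828, 0.6735, -0.717, 0.1712] of 1
row [0.0, 0.0, -0.3816, 0.955, -0.2362, 0.1712] of 1
row [0.0, 0.0, -0.3828, 0.9306, 0.3188, 0.1712] of 1
```

Request:
servo_tool(rows=[[0, 0, -0.383, 0.674, -0.717, 0.171, 50], [0, 0, -0.383, 0.674, -0.717, 0.171, 50], [0, 0, -0.383, 0.674, -0.717, 0.171, 50], [0, 0, -0.383, 0.674, -0.717, 0.171, 50]])

```text
t: 0.6
ee_pos: [265.9, -420.0, 187.5]
orientation: [-2.849, -1.317, 0.0]
ft_force: [0.0, -0.2, 0.7]
width: 52.1
grasp_force: 0.0
```

Request:
servo_tool(rows=[[0, 0, -0.382, 0.955, -0.236, 0.171, 50], [0, 0, -0.382, 0.955, -0.236, 0.171, 50], [0, 0, -0.382, 0.955, -0.236, 0.171, 50], [0, 0, -0.382, 0.955, -0.236, 0.171, 50]])

```text
t: 1.1
ee_pos: [354.9, -246.0, 153.8]
orientation: [-2.363, -2.069, 0.0]
ft_force: [-0.0, -0.9, 1.0]
width: 49.9
grasp_force: 0.0
```

Request:
servo_tool(rows=[[0, 0, -0.383, 0.931, 0.319, 0.171, 50], [0, 0, -0.383, 0.931, 0.319, 0.171, 50], [0, 0, -0.383, 0.931, 0.319, 0.171, 50], [0, 0, -0.383, 0.931, 0.319, 0.171, 50], [0, 0, -0.383, 0.931, 0.319, 0.171, 50]])

```text
t: 1.72
ee_pos: [443.2, -72.9, 120.1]
orientation: [1.688, 2.649, -0.0]
ft_force: [0.6, -0.4, 0.5]
width: 49.8
grasp_force: 0.0
```

```bash
python3 - <<'E'
from h import *
st(); go((443,-72.6,15),25); go((443,-72.6,3),25)
E
```

```text
{'t': np.float64(1.725), 'ee_pos': array([443.21 , -72.862, 120.065]), 'orientation': array([ 1.688,  2.649, -0.   ]), 'qpos': array([-1.890e-01,  3.360e-01,  2.081e+00, -1.000e-03,  7.250e-01,
       -6.250e-01]), 'ft_force': array([ 0.564, -0.449,  0.533]), 'width': np.float64(49.797), 'grasp_force': np.float64(0.0)}
row [-0.0001, 0.0002, 0.0001, 0.0018, -0.0004, 0.5253] of 1
row [-0.0001, 0.0002, 0.0001, 0.0018, -0.0003, 0.5853] of 1
```

Request:
servo_tool(rows=[[0, 0, 0, 0, 0, 0.25, 50], [0, 0, 0, 0, 0, 0.5, 50], [0, 0, 0, 0, 0, 0.56, 50], [0, 0, 0, 0, 0, 0.585, 50], [0, 0, 0, 0, 0, 0.585, 50]])

```text
t: 2.35
ee_pos: [443.5, -73.1, 4.1]
orientation: [1.687, 2.648, 0.001]
ft_force: [-1.0, -0.4, 0.5]
width: 49.8
grasp_force: 0.0
```

Request:
servo_tool(rows=[[0, 0, 0, 0, 0, 0, 20], [0, 0, 0, 0, 0, 0, 20], [0, 0, 0, 0, 0, 0, 20], [0, 0, 0, 0, 0, 0, 20], [0, 0, 0, 0, 0, 0, 20]])

```text
t: 2.98
ee_pos: [443.2, -72.3, 3.7]
orientation: [1.685, 2.65, 0.001]
ft_force: [-0.9, -1.0, 8.2]
width: 27.2
grasp_force: 30.0
```

Request:
servo_tool(rows=[[0, 0, 0, 0, 0, -0.1, 20], [0, 0, 0, 0, 0, -0.3, 20], [0, 0, 0, 0, 0, -0.6, 20], [0, 0, 0, 0, 0, -0.85, 20], [0, 0, 0, 0, 0, -0.85, 20]])

```text
t: 3.6
ee_pos: [445.2, -72.7, 176.7]
orientation: [1.682, 2.645, 0.005]
ft_force: [0.4, 0.2, -0.3]
width: 27.1
grasp_force: 30.0
```

```bash
python3 - <<'E'
from h import *
st(); a=(443,-72.6,174);b=(451,108,174);c=(459.1,289.7,174)
go(b,18,(a,25)); go(c,11,(b,18))
snap('scene','s1');crop('s1','s1x',210,170,360,280,4)
E
```

```text
{'t': np.float64(3.6), 'ee_pos': array([445.176, -72.696, 176.672]), 'orientation': array([1.682, 2.645, 0.005]), 'qpos': array([-0.188,  0.233,  2.045,  0.   ,  0.856, -0.626]), 'ft_force': array([ 0.353,  0.232, -0.311]), 'width': np.float64(27.146), 'grasp_force': np.float64(30.0)}
row [0.0, 0.0, 0.0814, 0.8015, 0.4179, 0.0] of 1
row [0.0, 0.0, 0.0814, 0.8515, 0.3193, 0.0] of 1
```

View pics/s1x.png

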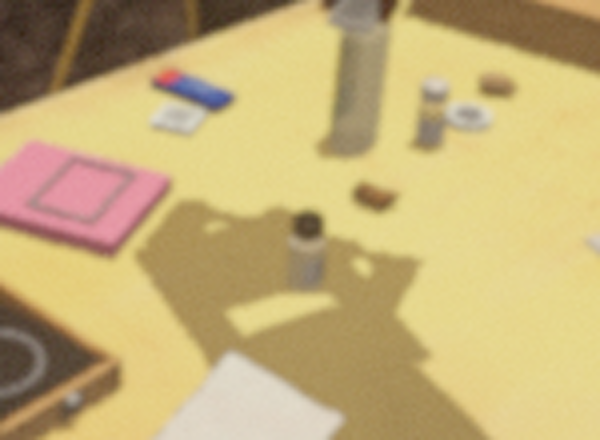

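The view shows the cassette gone from its spot and held at width 27. The vial, at crop (308,250), and the find, at (375,195), are undisturbed. I'll carry it to the case.

Request:
servo_tool(rows=[[0, 0, 0.081, 0.3, 0.15, 0, 20], [0, 0, 0.081, 0.6, 0.3, 0, 20], [0, 0, 0.081, 0.8, 0.418, 0, 20], [0, 0, 0.081, 0.8, 0.418, 0, 20]])

```text
t: 4.15
ee_pos: [449.5, 110.9, 171.3]
orientation: [-1.836, -2.547, 0.003]
ft_force: [-0.6, -0.1, -0.4]
width: 27.1
grasp_force: 30.0
```

Request:
servo_tool(rows=[[0, 0, 0.081, 0.3, 0.11, 0, 20], [0, 0, 0.081, 0.6, 0.22, 0, 20], [0, 0, 0.081, 0.85, 0.32, 0, 20], [0, 0, 0.081, 0.85, 0.32, 0, 20], [0, 0, 0.081, 0.85, 0.32, 0, 20]])

```text
t: 4.78
ee_pos: [457.5, 287.9, 171.5]
orientation: [-1.994, -2.427, 0.005]
ft_force: [-0.3, -0.1, -0.0]
width: 27.4
grasp_force: 30.0
```

```bash
python3 - <<'E'
from h import *
st(); go((459.1,289.7,60),11);go((459.1,289.7,22.5),11)
E
```

```text
{'t': np.float64(4.775), 'ee_pos': array([457.513, 287.905, 171.501]), 'orientation': array([-1.994, -2.427,  0.005]), 'qpos': array([ 0.54 ,  0.37 ,  1.854, -0.   ,  0.921,  0.345]), 'ft_force': array([-0.344, -0.053, -0.04 ]), 'width': np.float64(27.419), 'grasp_force': np.float64(30.0)}
row [-0.0022, 0.001, 0.002, 0.0081, 0.0113, 0.5575] of 1
row [-0.0022, 0.001, 0.002, 0.0084, 0.0119, 0.745] of 1
```

Request:
servo_tool(rows=[[0, 0, 0, 0.005, 0.006, 0.2, 20], [0, 0, 0, 0.005, 0.006, 0.4, 20], [0, 0, 0, 0.005, 0.006, 0.6, 20], [0, 0, 0, 0.005, 0.006, 0.66, 20], [0, 0, 0, 0.005, 0.006, 0.66, 20]])

```text
t: 5.4
ee_pos: [459.3, 289.4, 40.8]
orientation: [-1.996, -2.425, 0.003]
ft_force: [-0.0, -0.3, -0.4]
width: 27.1
grasp_force: 30.0
```

```bash
python3 - <<'E'
from h import *
st(); go((459.1,289.7,22.5),11); snap('scene','s2')
E
```

```text
{'t': np.float64(5.4), 'ee_pos': array([459.268, 289.368,  40.776]), 'orientation': array([-1.996, -2.425,  0.003]), 'qpos': array([ 0.54 ,  0.583,  1.905, -0.   ,  0.655,  0.347]), 'ft_force': array([-0.036, -0.311, -0.401]), 'width': np.float64(27.141), 'grasp_force': np.float64(30.0)}
row [-0.0011, 0.0005, 0.001, 0.0019, -0.0003, 0.0914] of 1
```

Request:
servo_tool(rows=[[0, 0, 0, 0, 0, 0.05, 20], [0, 0, 0, 0, 0, 0.08, 20], [0, 0, 0, 0, 0, 0.09, 20], [0, 0, 0, 0, 0, 0.09, 20]])

```text
t: 5.95
ee_pos: [459.4, 290.8, 23.0]
orientation: [-1.994, -2.427, 0.0]
ft_force: [-1.1, -0.4, -0.5]
width: 27.5
grasp_force: 30.0
```

Request:
servo_tool(rows=[[0, 0, 0, 0, 0, 0.005, 20], [0, 0, 0, 0, 0, 0.005, 20]])

```text
t: 6.2
ee_pos: [459.5, 290.8, 22.1]
orientation: [1.995, 2.427, 0.0]
ft_force: [-0.3, -0.3, -0.3]
width: 27.2
grasp_force: 30.0
```

Request:
servo_tool(rows=[[0, 0, 0, 0, 0, 0, 34], [0, 0, 0, 0, 0, 0, 34], [0, 0, 0, 0, 0, 0, 34], [0, 0, 0, 0, 0, -0.05, 34], [0, 0, 0, 0, 0, -0.2, 36], [0, 0, 0, 0, 0, -0.5, 50], [0, 0, 0, 0, 0, -0.85, 50], [0, 0, 0, 0, 0, -0.85, 50]])

```text
t: 7.2
ee_pos: [461.9, 292.2, 197.4]
orientation: [1.993, 2.425, 0.014]
ft_force: [-0.3, 0.6, -0.4]
width: 49.7
grasp_force: 0.0
```

```bash
python3 - <<'E'
from h import *
st(); snap('scene','s3');
a=(459.1,289.7,192);b=(445,102,200);c=(470,-85,200);d=(499.5,-270,200)
go(b,10,(a,11)); go(c,8,(b,10)); go(d,7,(c,8))
crop('s3','s3x',120,170,270,310,4)
E
```

```text
{'t': np.float64(7.2), 'ee_pos': array([461.899, 292.198, 197.401]), 'orientation': array([1.993, 2.425, 0.014]), 'qpos': array([0.542, 0.337, 1.831, 0.   , 0.964, 0.347]), 'ft_force': array([-0.328,  0.648, -0.366]), 'width': np.float64(49.704), 'grasp_force': np.float64(0.0)}
row [0.0, 0.0, 0.0116, -0.9078, -0.2483, -0.04] of 1
row [0.0, 0.0, 0.0233, -0.9425, -0.0393, 0.0] of 1
row [0.0, 0.0, 0.0116, -0.9365, 0.0173, 0.0] of 1
```

View pics/s3x.png

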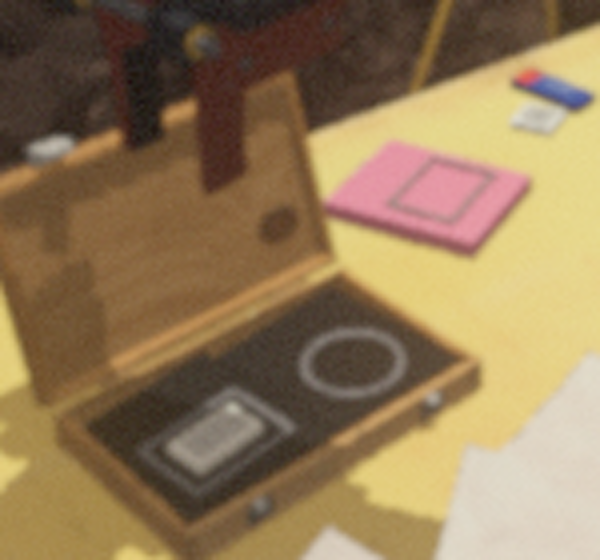

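The picture shows the cassette lying flat inside its rim, around crop (215,435), and the lid untouched. The disc is next.

Request:
servo_tool(rows=[[0, 0, 0.012, -0.3, -0.08, -0.04, 56], [0, 0, 0.012, -0.6, -0.16, -0.04, 56], [0, 0, 0.012, -0.908, -0.248, -0.04, 56], [0, 0, 0.012, -0.908, -0.248, -0.04, 56]])

```text
t: 7.75
ee_pos: [444.1, 99.5, 198.7]
orientation: [-2.021, -2.402, 0.005]
ft_force: [0.7, 1.2, -0.4]
width: 56.0
grasp_force: 0.0
```

Request:
servo_tool(rows=[[0, 0, 0.023, -0.3, -0.013, 0, 56], [0, 0, 0.023, -0.6, -0.026, 0, 56], [0, 0, 0.023, -0.943, -0.04, 0, 56], [0, 0, 0.023, -0.943, -0.04, 0, 56]])

```text
t: 8.25
ee_pos: [471.6, -86.4, 199.2]
orientation: [-2.062, -2.369, 0.001]
ft_force: [0.1, 0.4, 0.1]
width: 55.8
grasp_force: 0.0
```

Request:
servo_tool(rows=[[0, 0, 0.012, -0.3, 0.006, 0, 56], [0, 0, 0.012, -0.6, 0.012, 0, 56], [0, 0, 0.012, -0.937, 0.017, 0, 56], [0, 0, 0.012, -0.937, 0.017, 0, 56], [0, 0, 0.012, -0.937, 0.017, 0, 56]])

```text
t: 8.88
ee_pos: [501.0, -267.4, 198.9]
orientation: [-2.077, -2.354, 0.0]
ft_force: [-1.1, 0.4, 0.5]
width: 55.9
grasp_force: 0.0
```

```bash
python3 - <<'E'
from h import *
st(); go((499.5,-270,90),7); go((499.5,-270,3),7)
E
```

```text
{'t': np.float64(8.875), 'ee_pos': array([ 501.02 , -267.435,  198.937]), 'orientation': array([-2.077, -2.354,  0.   ]), 'qpos': array([-5.120e-01,  3.700e-01,  1.775e+00,  1.000e-03,  9.980e-01,
       -6.370e-01]), 'ft_force': array([-1.132,  0.416,  0.544]), 'width': np.float64(55.894), 'grasp_force': np.float64(0.0)}
row [-0.0012, -0.0013, 0.0018, -0.0128, -0.0082, 0.5447] of 1
row [-0.0012, -0.0013, 0.0018, -0.0137, -0.0074, 0.9797] of 1
```

Request:
servo_tool(rows=[[0, 0, 0, -0.003, -0.003, 0.25, 56], [0, 0, 0, -0.003, -0.003, 0.55, 56], [0, 0, 0, -0.003, -0.003, 0.8, 56], [0, 0, 0, -0.003, -0.003, 0.85, 56], [0, 0, 0, -0.003, -0.003, 0.85, 56]])

```text
t: 9.5
ee_pos: [501.1, -268.5, 30.5]
orientation: [-2.077, -2.356, 0.0]
ft_force: [0.8, -0.2, 0.6]
width: 55.9
grasp_force: 0.0
```

```bash
python3 - <<'E'
from h import *
go((499.5,-270,3),7)
E
```

```text
row [-0.0004, -0.0004, 0.0026, -0.0066, -0.0086, 0.1373] of 1
```

Request:
servo_tool(rows=[[0, 0, 0.002, -0.006, -0.006, 0.09, 56], [0, 0, 0.002, -0.006, -0.006, 0.137, 56], [0, 0, 0.002, -0.006, -0.006, 0.137, 56], [0, 0, 0.002, -0.006, -0.006, 0.137, 56]])

```text
t: 10.0
ee_pos: [499.9, -271.4, 3.0]
orientation: [2.083, 2.352, 0.0]
ft_force: [-1.0, -0.3, -0.6]
width: 56.2
grasp_force: 0.0
```

Request:
servo_tool(rows=[[0, 0, 0, 0, 0, 0, 28], [0, 0, 0, 0, 0, 0, 28], [0, 0, 0, 0, 0, 0, 28], [0, 0, 0, 0, 0, 0, 28], [0, 0, 0, 0, 0, 0, 28]])

```text
t: 10.62
ee_pos: [499.9, -271.3, 2.9]
orientation: [2.082, 2.352, 0.0]
ft_force: [-0.4, 0.5, 2.4]
width: 33.6
grasp_force: 30.0
```

Request:
servo_tool(rows=[[0, 0, 0, 0, 0, -0.1, 28], [0, 0, 0, 0, 0, -0.4, 28], [0, 0, 0, 0, 0, -0.7, 28], [0, 0, 0, 0, 0, -0.98, 28], [0, 0, 0, 0, 0, -0.98, 28], [0, 0, 0, 0, 0, -0.98, 28]])

```text
t: 11.38
ee_pos: [499.3, -270.9, 199.0]
orientation: [2.082, 2.352, 0.0]
ft_force: [-0.2, 0.8, -0.3]
width: 33.6
grasp_force: 30.0
```

```bash
python3 - <<'E'
from h import *
st()
a=(499.5,-270,200);b=(470,-85,200);c=(445,52,200);d=(466.4,194.6,200)
go(b,40,(a,7)); go(c,70,(b,40)); go(d,94.6,(c,70))
E
```

```text
{'t': np.float64(11.375), 'ee_pos': array([ 499.284, -270.873,  199.047]), 'orientation': array([2.082, 2.352, 0.   ]), 'qpos': array([-0.518,  0.369,  1.777,  0.   ,  0.995, -0.64 ]), 'ft_force': array([-0.154,  0.838, -0.347]), 'width': np.float64(33.571), 'grasp_force': np.float64(30.0)}
row [0.0, 0.0, -0.384, 0.9361, -0.0337, 0.0] of 1
row [0.0, 0.0, -0.3491, 0.6051, 0.3446, 0.0] of 1
row [0.0, 0.0, -0.2862, 0.1433, 0.7066, 0.0] of 1
```

Request:
servo_tool(rows=[[0, 0, -0.1, 0.25, -0.01, 0, 28], [0, 0, -0.2, 0.5, -0.02, 0, 28], [0, 0, -0.3, 0.75, -0.03, 0, 28], [0, 0, -0.384, 0.936, -0.034, 0, 28], [0, 0, -0.384, 0.936, -0.034, 0, 28]])

```text
t: 12.0
ee_pos: [468.4, -84.1, 197.1]
orientation: [-1.322, -2.845, 0.001]
ft_force: [-0.2, 0.4, 0.2]
width: 33.5
grasp_force: 30.0
```

Request:
servo_tool(rows=[[0, 0, -0.1, 0.2, 0.11, 0, 28], [0, 0, -0.2, 0.4, 0.22, 0, 28], [0, 0, -0.3, 0.6, 0.34, 0, 28], [0, 0, -0.349, 0.605, 0.345, 0, 28], [0, 0, -0.349, 0.605, 0.345, 0, 28]])

```text
t: 12.62
ee_pos: [445.2, 50.6, 197.8]
orientation: [-0.549, -3.092, 0.001]
ft_force: [0.4, 0.0, -1.5]
width: 33.6
grasp_force: 30.0
```

Request:
servo_tool(rows=[[0, 0, -0.1, 0.05, 0.25, 0, 28], [0, 0, -0.2, 0.1, 0.5, 0, 28], [0, 0, -0.286, 0.143, 0.707, 0, 28], [0, 0, -0.286, 0.143, 0.707, 0, 28], [0, 0, -0.286, 0.143, 0.707, 0, 28], [0, 0, -0.286, 0.143, 0.707, 0, 28]])

```text
t: 13.38
ee_pos: [466.9, 192.0, 198.4]
orientation: [0.119, -3.138, 0.001]
ft_force: [1.1, 1.0, -0.6]
width: 33.6
grasp_force: 30.0
```

```bash
python3 - <<'E'
from h import *
st(); go((466.4,194.6,60),94.6)
snap('scene','s4'); crop('s4','s4x',150,120,300,260,4)
E
```

```text
{'t': np.float64(13.375), 'ee_pos': array([466.892, 192.034, 198.374]), 'orientation': array([ 1.190e-01, -3.138e+00,  1.000e-03]), 'qpos': array([ 0.367,  0.281,  1.912, -0.   ,  0.95 , -1.28 ]), 'ft_force': array([ 1.126,  1.006, -0.626]), 'width': np.float64(33.567), 'grasp_force': np.float64(30.0)}
row [-0.0003, -0.0006, -0.0029, 0.0009, 0.0133, 0.6919] of 1
```

View pics/s4x.png

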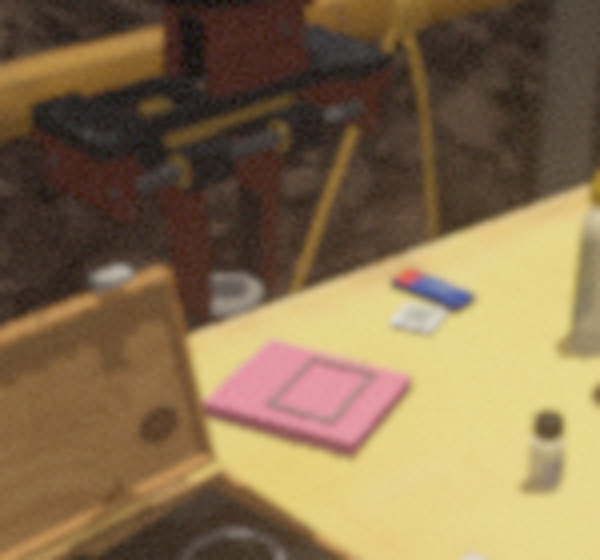

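The disc is held level between the fingers at crop (232,292), with the gripper above the round bay. I'll check its offset from the TCP.

```bash
python3 - <<'E'
from h import *
for u,v in((232,292),(238,292)):
    print(w('scene','s4',150+u/4,120+v/4,202.5))
d=np.load('pics/s4.npz')['d']; print(d[188:198:2,198:218:2].round())
E
```

```text
[460.52190762 192.68354905 202.5       ]
[458.5683793 190.2189983 202.5      ]
[[ 794.  797. 2000. 1995. 2018. 2012.  842.  837.  828.  831.]
 [ 797.  797.  835.  833.  834.  835.  838.  834.  831.  831.]
 [ 800.  798.  807.  829.  824.  826.  827.    0.  825.  832.]
 [ 804.  802.  809.  819.  817.  817.  823.  822.  826. 2021.]
 [ 806.  802.  805.  811.  813.  813.  816.  819. 2030. 2017.]]
```

Request:
servo_tool(rows=[[0, 0, 0, 0.005, 0.006, 0.2, 28], [0, 0, 0, 0.01, 0.006, 0.4, 28], [0, 0, 0, 0.01, 0.006, 0.65, 28], [0, 0, 0, 0.01, 0.006, 0.75, 28], [0, 0, 0, 0.01, 0.006, 0.75, 28]])

```text
t: 14.05
ee_pos: [463.9, 193.4, 47.4]
orientation: [0.122, -3.136, 0.002]
ft_force: [0.7, 1.0, -0.3]
width: 33.6
grasp_force: 30.0
```

```bash
python3 - <<'E'
from h import *
st();go((468,194.6,22),94.6)
im,d=snap('scene','s5'); crop('s5','s5x',170,200,270,300,6)
E
```

```text
{'t': np.float64(14.05), 'ee_pos': array([463.917, 193.415,  47.438]), 'orientation': array([ 1.220e-01, -3.136e+00,  2.000e-03]), 'qpos': array([ 0.371,  0.533,  1.991, -0.   ,  0.621, -1.277]), 'ft_force': array([ 0.675,  0.957, -0.253]), 'width': np.float64(33.588), 'grasp_force': np.float64(30.0)}
row [-0.0007, -0.0022, -0.0019, -0.0212, 0.0045, 0.1271] of 1
```

View pics/s5x.png

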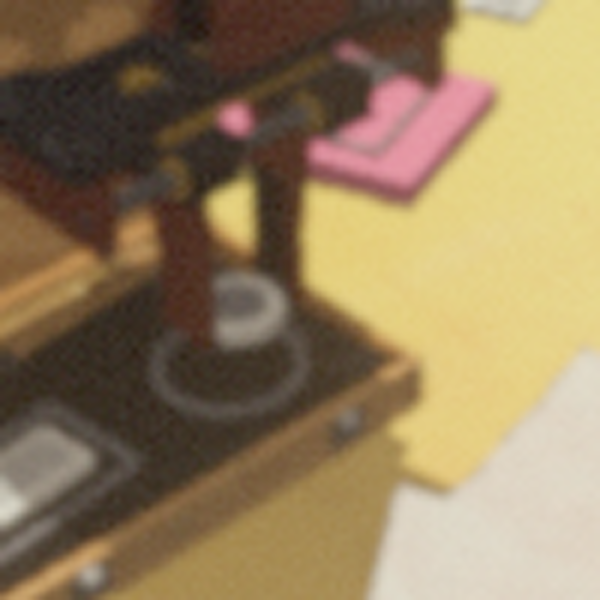

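The picture shows the disc at crop (237,306), partly behind the near finger. The round rim is centred at about (231,372), right beneath it.

```bash
python3 - <<'E'
from h import *
f=lambda u,v,z:w('scene','s5',170+u/6-.4,200+v/6-.4,z).round(1)
for q in((241,299,51.4),(236,307,51.4),(231,370,21)):print(f(*q))
for q in((290,305,51.4),(240,350,51.4-7),(308,365,21),(152,370,21),(231,417,21)):print(q,f(*q))
E
```

```text
[464.7 191.6  51.4]
[461.8 196.   51.4]
[463.5 198.5  21. ]
(290, 305, 51.4) [449.9 179.2  51.4]
(240, 350, 44.4) [446.9 204.8  44.4]
(308, 365, 21) [447.2 173.5  21. ]
(152, 370, 21) [482.7 222.2  21. ]
(231, 417, 21) [440.7 214.3  21. ]
```

```bash
python3 - <<'E'
from h import *
go((466,196,22),94.6)
E
```

```text
row [-0.0002, -0.0007, -0.0016, -0.0067, 0.0101, 0.1329] of 1
```

Request:
servo_tool(rows=[[0, 0, 0, -0.007, 0.01, 0.06, 28], [0, 0, 0, -0.007, 0.01, 0.11, 28], [0, 0, 0, -0.007, 0.01, 0.127, 28], [0, 0, 0, -0.007, 0.01, 0.127, 28], [0, 0, 0, -0.007, 0.01, 0.127, 28]])

```text
t: 14.72
ee_pos: [466.3, 196.8, 23.5]
orientation: [-0.125, 3.139, 0.0]
ft_force: [-1.0, -0.1, -0.3]
width: 33.8
grasp_force: 30.0
```

Request:
servo_tool(rows=[[0, 0, 0, 0, 0, 0, 42], [0, 0, 0, 0, 0, 0, 42], [0, 0, 0, 0, 0, 0, 42], [0, 0, 0, 0, 0, -0.05, 44], [0, 0, 0, 0, 0, -0.2, 44], [0, 0, 0, 0, 0, -0.5, 50], [0, 0, 0, 0, 0, -0.9, 50], [0, 0, 0, 0, 0, -0.9, 50], [0, 0, 0, 0, 0, -0.9, 50]])

```text
t: 15.85
ee_pos: [467.1, 197.1, 205.4]
orientation: [-0.124, 3.135, 0.002]
ft_force: [0.5, 0.3, 0.6]
width: 50.1
grasp_force: 0.0
```

```bash
python3 - <<'E'
from h import *
st()
im,d=snap('scene','s6'); crop('s6','s6x',120,150,270,310,3.7)
E
```

```text
{'t': np.float64(15.85), 'ee_pos': array([467.094, 197.064, 205.432]), 'orientation': array([-1.240e-01,  3.135e+00,  2.000e-03]), 'qpos': array([ 0.376,  0.271,  1.905, -0.   ,  0.961, -1.274]), 'ft_force': array([0.485, 0.284, 0.594]), 'width': np.float64(50.137), 'grasp_force': np.float64(0.0)}
```

View pics/s6x.png

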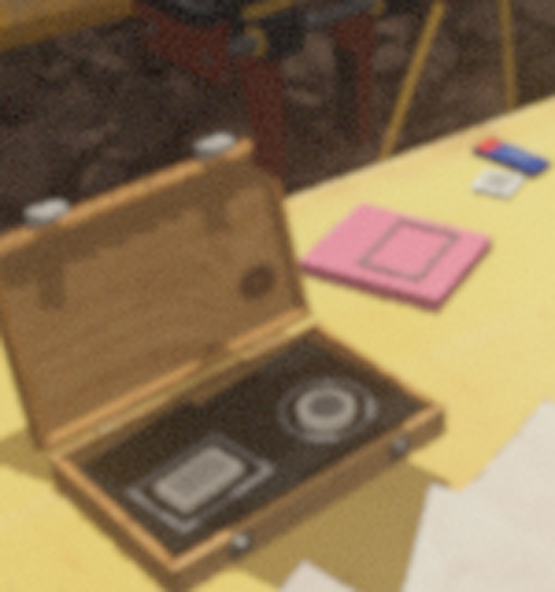

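Both parts lie flat inside their rims: the cassette at crop (200,480) and the disc at (326,408). The lid is still open. I'll shut the fingers and go behind the lid.

```bash
cat >> h.py <<'E'
O=np.array([473.5,242.7,0]);cy=np.radians(4.7)
C=lambda x,y,z:O+[x*np.cos(cy)-y*np.sin(cy),x*np.sin(cy)+y*np.cos(cy),z]
def cc():
    "measured TCP in the case frame"
    p=np.array(ctrl.get_obs()['ee_pos'])-O;return np.round([p[0]*np.cos(cy)+p[1]*np.sin(cy),-p[0]*np.sin(cy)+p[1]*np.cos(cy),p[2]],1)
E
python3 - <<'E'
from h import *
print(cc());go(C(165,0,205),94.7)
# path of the TCP (front bottom corner at radius 120 on the outer face), x,z per lid angle
for th in(1.92,1.75,1.57,1.4,1.2,1,.8,.6,.4,.2,.1):
    u=np.array([-np.cos(th),np.sin(th)]);n=np.array([np.sin(th),np.cos(th)])
    print(th,np.round(np.array([68,24])+120*u+15*n+[10,0],1),np.round(np.array([68,24])+133*u+15*n,1))
E
```

```text
[-11.1 -45.3 203.8]
row [0.0003, 0.0009, -0.0019, -0.8797, 0.2287, -0.0045] of 1
1.92 [133.2 131.6] [127.6 143.8]
1.75 [114.1 139.4] [106.5 152.2]
1.57 [ 92.9 144. ] [ 82.9 157. ]
1.4 [ 72.4 144.8] [ 60.2 157.6]
1.2 [ 48.5 141.3] [ 33.8 153.4]
1 [ 25.8 133.1] [  8.8 144. ]
0.8 [  5.2 120.5] [-13.9 129.9]
0.6 [-12.6 104.1] [-33.3 111.5]
0.4 [-26.7  84.5] [-48.7  89.6]
0.2 [-36.6  62.5] [-59.4  65.1]
0.1 [-39.9  50.9] [-62.8  52.2]
```

Request:
servo_tool(rows=[[0, 0, 0, -0.3, 0.08, 0, 0], [0, 0, 0, -0.6, 0.16, 0, 0], [0, 0, 0, -0.88, 0.229, 0, 0], [0, 0, 0, -0.88, 0.229, 0, 0], [0, 0, 0, -0.88, 0.229, 0, 0], [0, 0, 0, -0.88, 0.229, 0.2, 0], [0, 0, 0, -0.88, 0.229, 0.36, 0], [0, 0, 0, -0.88, 0.229, 0.36, 0]])

```text
t: 16.9
ee_pos: [634.5, 255.1, 128.5]
orientation: [0.124, -3.133, 0.003]
ft_force: [-0.0, 0.3, -0.3]
width: 0.6
grasp_force: 0.0
```

```bash
python3 - <<'E'
from h import *
print(cc());st()
E
```

```text
[161.5  -0.9 128.5]
{'t': np.float64(16.9), 'ee_pos': array([634.524, 255.057, 128.462]), 'orientation': array([ 1.240e-01, -3.133e+00,  3.000e-03]), 'qpos': array([ 0.365,  0.617,  1.543,  0.   ,  0.989, -1.285]), 'ft_force': array([-0.032,  0.286, -0.347]), 'width': np.float64(0.564), 'grasp_force': np.float64(0.0)}
```

Request:
servo_tool(rows=[[0, 0, 0, 0.08, 0, 0, 0], [0, 0, 0, 0.14, 0, 0, 0], [0, 0, 0, 0.19, 0, -0.02, 0], [0, 0, 0, 0.24, 0, -0.04, 0], [0, 0, 0, 0.29, 0, -0.06, 0], [0, 0, 0, 0.34, 0, -0.07, 0]])

```text
t: 17.65
ee_pos: [570.0, 250.9, 145.9]
orientation: [-0.124, 3.138, 0.0]
ft_force: [1.1, 0.3, -0.9]
width: 0.4
grasp_force: 0.8
```

```bash
python3 - <<'E'
from h import *
print(cc());st()
E
```

```text
[ 96.9   0.3 145.9]
{'t': np.float64(17.65), 'ee_pos': array([570.007, 250.932, 145.912]), 'orientation': array([-0.124,  3.138,  0.   ]), 'qpos': array([ 0.396,  0.512,  1.688, -0.   ,  0.941, -1.254]), 'ft_force': array([ 1.054,  0.288, -0.874]), 'width': np.float64(0.421), 'grasp_force': np.float64(0.812)}
```

Request:
servo_tool(rows=[[0, 0, 0, 0.06, 0, 0.005, 0], [0, 0, 0, 0.12, 0, 0.006, 0], [0, 0, 0, 0.18, 0, 0.013, 0], [0, 0, 0, 0.24, 0, 0.024, 0], [0, 0, 0, 0.3, 0, 0.045, 0], [0, 0, 0, 0.356, 0, 0.065, 0], [0, 0, 0, 0.41, 0, 0.093, 0], [0, 0, 0, 0.459, 0, 0.128, 0]])

```text
t: 18.65
ee_pos: [477.9, 243.5, 119.2]
orientation: [0.124, -3.139, 0.0]
ft_force: [1.6, 0.1, 0.3]
width: 0.5
grasp_force: 0.7
```

```bash
python3 - <<'E'
from h import *
print(cc());st()
E
```

```text
[  4.5   0.5 119.2]
{'t': np.float64(18.65), 'ee_pos': array([477.899, 243.525, 119.22 ]), 'orientation': array([ 0.124, -3.139,  0.   ]), 'qpos': array([ 0.449,  0.442,  1.896,  0.   ,  0.804, -1.201]), 'ft_force': array([1.606, 0.142, 0.347]), 'width': np.float64(0.501), 'grasp_force': np.float64(0.687)}
```

Request:
servo_tool(rows=[[0, 0, 0, 0.043, 0, 0.032, 0], [0, 0, 0, 0.085, 0, 0.075, 0], [0, 0, 0, 0.123, 0, 0.123, 0], [0, 0, 0, 0.156, 0, 0.173, 0], [0, 0, 0, 0.183, 0, 0.227, 0], [0, 0, 0, 0.205, 0, 0.283, 0], [0, 0, 0, 0.205, 0, 0.283, 0]])

```text
t: 19.52
ee_pos: [436.7, 240.0, 62.0]
orientation: [0.124, -3.137, 0.002]
ft_force: [-0.3, -0.2, 0.4]
width: 0.7
grasp_force: 0.0
```

```bash
python3 - <<'E'
from h import *
print(cc());st();d=snap('scene','s7')
go(C(-60,0,80),94.7)
E
```

```text
[-36.9   0.3  62. ]
{'t': np.float64(19.525), 'ee_pos': array([436.744, 239.995,  61.964]), 'orientation': array([ 1.240e-01, -3.137e+00,  2.000e-03]), 'qpos': array([ 0.479,  0.501,  1.998,  0.   ,  0.645, -1.172]), 'ft_force': array([-0.332, -0.179,  0.429]), 'width': np.float64(0.743), 'grasp_force': np.float64(0.0)}
row [-0.0003, -0.0009, -0.0019, 0.119, -0.0029, -0.0874] of 1
```

Request:
servo_tool(rows=[[0, 0, 0, 0, 0, -0.09, 0], [0, 0, 0, 0.12, -0.002, -0.09, 0], [0, 0, 0, 0.12, -0.002, -0.09, 0], [0, 0, 0, 0.12, -0.002, -0.03, 0], [0, 0, 0, 0.12, -0.002, 0.01, 0], [0, 0, 0, 0.12, -0.002, 0.04, 0], [0, 0, 0, 0.12, -0.002, 0.06, 0], [0, 0, 0, 0.12, -0.002, 0.06, 0]])

```text
t: 20.58
ee_pos: [413.9, 238.0, 50.6]
orientation: [0.124, -3.139, 0.0]
ft_force: [0.9, 0.7, -1.1]
width: 0.4
grasp_force: 0.0
```

Request:
servo_tool(rows=[[0, 0, 0, 0, 0, 0.01, 0], [0, 0, 0, 0, 0, 0.01, 0]])

```text
t: 20.82
ee_pos: [414.1, 238.2, 49.2]
orientation: [-0.124, 3.139, 0.0]
ft_force: [-0.2, 0.5, 0.2]
width: 0.5
grasp_force: 0.0
```

Request:
servo_tool(rows=[[0, 0, 0, 0, 0, 0.01, 0], [0, 0, 0, 0, 0, 0.01, 0]])

```text
t: 21.08
ee_pos: [414.0, 238.2, 47.5]
orientation: [-0.124, 3.139, 0.0]
ft_force: [-1.2, 0.7, 5.6]
width: 0.3
grasp_force: 2.7
```

Request:
servo_tool(rows=[[0, 0, 0, 0, 0, 0.01, 0], [0, 0, 0, 0, 0, 0.01, 0]])

```text
t: 21.32
ee_pos: [414.0, 238.2, 45.3]
orientation: [-0.124, 3.139, 0.0]
ft_force: [0.5, -0.6, -0.0]
width: 0.4
grasp_force: 0.0
```

Request:
servo_tool(rows=[[0, 0, 0, 0, 0, 0.008, 0], [0, 0, 0, 0, 0, 0.008, 0]])

```text
t: 21.58
ee_pos: [414.0, 238.1, 43.3]
orientation: [-0.124, 3.139, -0.0]
ft_force: [-1.0, 0.0, 0.2]
width: 0.4
grasp_force: 0.0
```

Request:
servo_tool(rows=[[0, 0, 0, 0, 0, 0.006, 0], [0, 0, 0, 0, 0, 0.006, 0]])

```text
t: 21.82
ee_pos: [413.9, 238.0, 42.1]
orientation: [0.124, -3.139, 0.0]
ft_force: [0.5, 0.4, 0.1]
width: 0.5
grasp_force: 0.0
```

Request:
servo_tool(rows=[[0, 0, 0, 0, 0, 0.006, 0], [0, 0, 0, 0, 0, 0.006, 0]])

```text
t: 22.08
ee_pos: [413.9, 238.0, 40.9]
orientation: [0.124, -3.139, 0.0]
ft_force: [1.1, -0.9, -0.7]
width: 0.7
grasp_force: 0.0
```

Request:
servo_tool(rows=[[0, 0, 0, 0, 0, 0.005, 0], [0, 0, 0, 0, 0, 0.005, 0]])

```text
t: 22.32
ee_pos: [413.9, 238.0, 40.0]
orientation: [0.124, -3.139, 0.0]
ft_force: [-0.1, 0.8, 0.6]
width: 0.6
grasp_force: 0.0
```

It looks as if the catches snapped at z≈47 and the lid dropped shut. I'll confirm with a gentle touch on the stop.

Request:
servo_tool(rows=[[0, 0, 0, 0, 0, 0.005, 0], [0, 0, 0, 0, 0, 0.005, 0]])

```text
t: 22.58
ee_pos: [414.0, 238.1, 39.4]
orientation: [-0.124, 3.139, 0.0]
ft_force: [-1.3, -0.8, 4.9]
width: 0.5
grasp_force: 2.8
```

Request:
servo_tool(rows=[[0, 0, 0, 0, 0, 0.003, 0], [0, 0, 0, 0, 0, 0.003, 0]])

```text
t: 22.82
ee_pos: [414.0, 238.1, 39.2]
orientation: [-0.124, 3.139, 0.0]
ft_force: [-2.7, -1.3, 11.3]
width: -0.1
grasp_force: 5.9
```

Request:
servo_tool(rows=[[0, 0, 0, 0, 0, 0.003, 0], [0, 0, 0, 0, 0, 0.003, 0]])

```text
t: 23.08
ee_pos: [414.0, 238.1, 39.0]
orientation: [-0.124, 3.139, 0.0]
ft_force: [-4.8, -2.1, 18.2]
width: 0.1
grasp_force: 9.1
```

Request:
servo_tool(rows=[[0, 0, 0, 0, 0, -0.1, 0], [0, 0, 0, 0, 0, -0.4, 0], [0, 0, 0, 0, 0, -0.7, 0], [0, 0, 0, -0.3, -0.6, -0.8, 0], [0, 0, 0, -0.3, -0.9, -0.8, 0], [0, 0, 0, -0.3, -0.9, -0.8, 0], [0, 0, 0, -0.3, -0.9, -0.8, 0], [0, 0, 0, -0.3, -0.9, -0.8, 0]])

```text
t: 24.08
ee_pos: [487.7, 63.3, 197.7]
orientation: [0.122, -3.139, -0.0]
ft_force: [-0.1, 0.3, 0.1]
width: 0.4
grasp_force: 0.0
```

```bash
python3 - <<'E'
from h import *
st();im,d=snap('scene','s8');snap('top','t8')
cv2.imwrite('pics/s8x.png',cv2.resize(im[120:340,80:360,::-1],None,fx=2.7,fy=2.7,interpolation=cv2.INTER_CUBIC))
c=ctrl.camera_info('top');K=np.array(c['intrinsics'])
for x in(-55,-30,0,30,60):
    zs=[]
    for y in range(-85,90,10):
        q=np.array(c['R'])@C(x,y,39)+c['t'];q=K@q/q[2]
        zs.append(w('top','t8',q[0],q[1])[2])
    print(x,round(np.median(zs),1))
E
```

```text
{'t': np.float64(24.075), 'ee_pos': array([487.729,  63.268, 197.7  ]), 'orientation': array([ 0.122, -3.139, -0.   ]), 'qpos': array([ 0.105,  0.263,  1.94 ,  0.   ,  0.94 , -1.544]), 'ft_force': array([-0.113,  0.252,  0.086]), 'width': np.float64(0.444), 'grasp_force': np.float64(0.0)}
-55 543.5
-30 548.7
0 549.3
30 543.6
60 526.8
```

View pics/s8x.png

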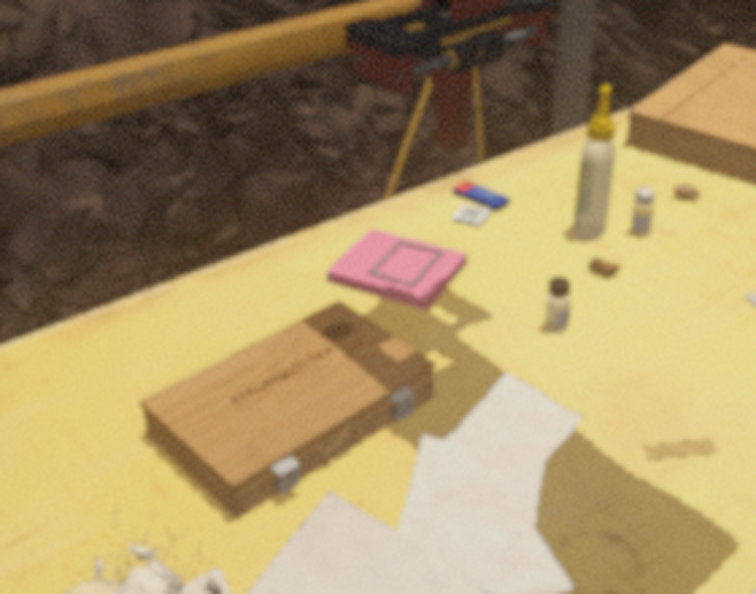

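The lid is flush and both strike tabs are over the catches, at (285,475) and (402,403). The bystanders are in place and the arm is clear.

```bash
python3 -c "
from workcell import ctrl
print(ctrl.close_job())"
```

```text
the job is handed in; nothing more can be done
None
```

The cassette and disc lie flat in their own bays, the lid is shut with both catches snapped, the bystanders look undisturbed, and the job was handed in at about 24 s; the hand-in returned no verdict.

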